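# Hold a sample cell home in the sprung reader

### The job

Take the sample cell with the orange tab out of its grey tray and lay it flat between the rails of the reader's loading bed, blue end plate toward the red-tipped sprung plunger but not yet touching it. Then slide it along the bed, pushing the plunger in, until the blue plate is pressed squarely against both steel stop posts, without ramming it, and finish while still holding it pressed there. Leave the white-tabbed cell in its tray and the other things on the bench undisturbed.

Things in the scene. Friction and masses are not known exactly. Their poses are not given: they have to be found in the camera images.
- cell_orange_grip (a point): grip point on the orange-tabbed sample cell (loose, about 120 g): half-way up its upright tab, which is 32 mm long (x), 12 mm thick (y) and stands from 12 to 62 mm above the cell's underside. Axes: x toward the blue end plate, y across the thin tab, z up. The point is 40 mm above the underside, 44 mm behind the blue plate's outer face, 20 mm ahead of the cell's rear end.
- cell_orange_front (a point): same cell and axes: middle of the lower edge of the blue plate's outer face, at underside height (44 mm ahead of the grip point, 40 mm below it). The cell is a black base plate 64 x 44 mm (x, y), 12 mm thick, with soil windows; the upright blue plate at its +x end is 8 mm thick, 44 wide, 32 mm high.
- cell_white_grip (a point): grip point of the second, otherwise identical cell with a white tab, to be left in the tray (same axes and offsets)
- cell_tray: grey fixed tray 106 x 200 x 14 mm (x, y, z), two open compartments side by side along y, floor 4 mm thick; origin at the centre of its underside. Either cell may lie in either compartment, turned a little, blue plates roughly away from the robot.
- reader: fixed reader; origin at the centre of its underside, x the direction the cell is pushed (roughly away from the robot), z up. Base 200 x 92 mm, its upper face (bed floor) 12 mm above the bench. Two dark rails along x, from -96 to +44 mm, 52 mm apart (4 mm free each side of the cell), flared outward, 18 mm high over the floor. White housing x = 66 to 100 mm, 68 mm high above the bench.
- bed_load (a point): point on the bed floor, on the centre line, where the lower edge of the blue plate's outer face should be when the cell is first laid down (25 mm short of the plunger tip); axes as the reader's. Up to 20 mm either way along x will do.
- stop_face (a point): point on the bed floor, on the centre line, straight below the faces of the stop posts: where the lower edge of the blue plate's outer face comes when fully home (40 mm ahead of bed_load); axes as the reader's
- stop_posts: the two fixed steel stop posts on the housing, at y = -16.5 and +16.5 mm, 11 mm wide, from 8 to 32 mm above the bed floor, their faces toward the cell at x = 45 mm in the reader's frame (origin is the reader's origin)
- plunger_tip (a point): centre of the end face of the plunger's red tip (13 mm in diameter, 20 mm above the bed floor, on the centre line); at rest 15 mm ahead of the stop posts' faces, toward the cell
- plunger (a joint): travel of the sprung plunger into the housing, m: 0 at rest, 0.015 when the cell is home on the stop posts. The spring pushes back with about 3.6 N at first and 8.1 N at 0.015.
- jar_loose: bystander: open glass sample jar, 69 mm across, 105 mm high, at the back; origin at the centre of its underside
- bottle_green: bystander: small white bottle with a green cap, 45 mm across, 92 mm high, at the back; origin at the centre of its underside
- timer_loose: bystander: small grey timer 66 x 66 x 20 mm lying near the front edge; origin at the centre of its underside
Not all that is in view belongs to the job. Leave any yellow look-alike of the part that bears cell_orange_grip alone.

How it is judged:
On the way, in this order (a step that is already met when the one before it is completed fails the run):
1. the orange-tabbed cell lies flat on the bed floor between the rails, blue plate toward the plunger, plunger not yet pressed (x of cell_orange_front in the frame of bed_load between -0.035 and 0.027 m and y of cell_orange_front in the frame of bed_load between -0.008 and 0.008 m and z of cell_orange_front in the frame of bed_load below 0.003 m and x of cell_orange_grip in the frame of bed_load below 0 m and angle between cell_orange_grip's own z axis and vertical below 0.08 rad and angle between the x axis of cell_orange_grip and the x axis of reader, either way round below 0.2 rad and value of joint plunger below 0.002 m), for 0.1 s.
2. the cell has pushed the plunger in and meets the stop posts (value of joint plunger above 0.0125 m and contact force between cell_orange and stop_posts above 1 N), for 0.2 s.
At the end, for the whole second after the job is handed in: Fingers still hold the orange-tabbed cell flat (0.08 rad, 4 mm) and square (0.08 rad) in the bed, blue plate within 3 mm of the stop faces pressing on them with over 1 N, plunger in by over 12.5 mm; white-tabbed cell, jar, bottle and timer within 20 mm of their starts (all of step 2 and x of cell_orange_front in the frame of stop_face between -0.003 and 0.003 m and y of cell_orange_front in the frame of stop_face between -0.008 and 0.008 m and z of cell_orange_front in the frame of stop_face below 0.004 m and angle between cell_orange_grip's own z axis and vertical below 0.08 rad and angle between the x axis of cell_orange_grip and the x axis of reader, either way round below 0.08 rad and contact force between the fingers and cell_orange above 1 N and distance of each of cell_white_grip, jar_loose, bottle_green, timer_loose from where it was at the start of the episode below 0.02 m); the arm keeps its last pose, push and grip.
It fails at once if the cell is rammed into the stop posts (over 45 N) (contact force between cell_orange and stop_posts above 45 N).
It fails at once if the white-tabbed cell is moved more than 20 mm (distance of cell_white_grip from where it was at the start of the episode above 0.02 m).
It fails at once if the jar, green-capped bottle or timer is moved more than 20 mm (distance of any of jar_loose, bottle_green, timer_loose from where it was at the start of the episode above 0.02 m).
It also fails if it takes over 45 s, if anything falls off the work surface, if the arm or the gripper's body presses on something with over 40 N, if the wrist force passes 120 N, or if a joint passes its speed limit or range.

### The arm

A 7-joint arm with a two-finger parallel gripper is mounted at the origin on a cart in front of the work surface, level with it; the furniture and walls round the work are solid. World frame = base frame: x ahead of the robot, y to its left, z up, the work surface at z = 0. Lengths are in m, angles in rad, forces in N, time in s.
With the tool pointing down it reaches from about 0.4 to 0.85 m from the base axis. Payload 10.4 kg.
Tool frame: the origin (TCP) lies at the centre of the arm's flange, where the gripper is bolted on; the fingertips stand 173 mm ahead of it and the grasp point (between the pads) lies 155 mm ahead of it (manip.hold_point_z is the distance from the TCP to the grasp point, in m); z points along the fingers, y is the line along which they close (so a half turn about z gives the same grasp; the last joint's range is limited). The gripper opens to 85 mm and grips with 20 to 120 N. Pads are 22 mm wide; open, the fingers measure 114 mm over their backs; the gripper's body (76 mm by 85 mm) begins 54 mm behind the grasp point. The pads swing forward as they close: fully open they stand 13 mm farther back than shut.
Start: joints at [1.202, 0.332, -0.065, 1.46, 0.022, 1.35, -0.088], TCP at [0.212, -0.588, 0.405] pointing down, gripper open.
Joint ranges: [-2.6, 2.6], [-0.5, 2.12], [-1.47, 1.34], [0.16, 2.42], [-1.27, 4.41], [0.06, 2.06], [-2.6, 2.6]. Speed limits (rad/s): [2.22, 2.22, 2.79, 2.79, 3.14, 3.14, 3.14].

### API

Orientations are given as [roll, pitch, yaw] about the fixed x, y, z axes, in that order (R = Rz(yaw) Ry(pitch) Rx(roll)).
In Python, from bench import manip gives the robot as it stands.
- The arm moves only by the shell command python3 -m creep 'ROWS' [OPENING] [FORCE]. ROWS is JSON, a list of rows, each an object of numbers: "x", "y", "z": the shift along the tool's x, y, z in mm; "wx", "wy", "wz": the turn, a rotation vector about the tool's x, y, z in rad. A call has 1 to 5 rows; each row is the pose to reach, as a shift and turn from the pose commanded when the call began, along the tool's axes at that moment; what a row does not reach only later rows make up. A row lasts 1/8 s, in which the tool goes at most 62.5 mm and 10.7 degrees, less where a joint would pass 70% of its speed; a pose out of reach is approached as far as the arm can. A call with a gripper value outside its range is refused whole. OPENING is the closure, from 0 (fully open) to 1 (shut), set as the call begins (- or left out, the last holds). The fingers move at their own pace and stop on an object; FORCE is the grip in N (left out, the last holds). Time passes only in rows, so rows that repeat a pose let the fingers close. It gives the time, the measured TCP pose, the force, the opening and the grip force at its end, in the units of the state.
- manip.read_state(): the state, without advancing time (a new reading comes with each control period).
- manip.capture(name): name is "scene" or "top"; returns a dict with "pixels" (384x512x3 uint8, red, green, blue), "range_z" (384x512 float32, m along the optical axis (not along the pixel's ray), 0 where there is no reading), "vfov" (degrees; the focal length in pixels is half the picture's height over the tangent of half this angle, whatever the lens; pixels are square), "cx", "cy" (the principal point, pixels), "k1" (the pictures are not rectified: a ray, as slopes to the right and down, at radius r is drawn at 1 + k1 r^2 times it, then the intrinsics apply), "world_from_camera" (4x4, takes a point from camera to world coordinates). Camera axes: x right, y down, z forward; pixel columns grow to the right and rows downward; lengths in m; the calibration is good to about 2 mm. A picture is of the moment at which its call begins.
- manip.hand_in(): hands the job in; it is judged then, once.
The state is a dict: "time_s": time; "joint_positions": joint angles; "joint_velocities": joint speeds; "joint_torque": joint torques, N m; "position": TCP position; "orientation": TCP orientation; "ft_force": force on the tool from outside, world axes, zero at the start; "moment": the same for the moment, N m; "gripper_width": finger opening in m; "finger_force": force on a finger pad.
Only numpy, scipy, OpenCV 4.12 (cv2) and the standard library are available. Lean on these libraries where they do the work, as an engineer would, in place of code of your own. Each camera call takes 0.05 s, during which the arm holds its last target. There are 200 camera calls.

## Working session

There is one attempt and no reset: what is moved stays moved. The work goes in short steps, Python scripts to look and compute and a shell command to move; the robot and the scene stay as the last step left them, time stands still between calls to the robot, and variables do not carry over. Pictures are saved under pics/ and viewed, at most 10 in all, crops included, and the job is handed in when it is done.

```bash
mkdir -p pics; cat > h.py <<'E'
import numpy as np, cv2
from bench import manip
def snap(n,tag):
    d=manip.capture(n); cv2.imwrite(f'pics/{tag}.png',d['pixels'][:,:,::-1]); np.save(f'pics/{tag}.npy',d,allow_pickle=True); return d
def world(d):
    "world xyz per pixel from depth"
    H,W=d['range_z'].shape; f=H/2/np.tan(np.radians(d['vfov'])/2)
    K=np.array([[f,0,d['cx']],[0,f,d['cy']],[0,0,1.]])
    v,u=np.mgrid[:H,:W]; p=np.stack([u,v],-1).reshape(-1,1,2).astype(float)
    s=cv2.undistortPoints(p,K,np.array([d['k1'],0,0,0,0.])).reshape(H,W,2)
    z=d['range_z'][...,None]; c=np.concatenate([s*z,z],-1); M=np.array(d['world_from_camera'])
    return c@M[:3,:3].T+M[:3,3], s
def plane(d,s,h):
    M=np.array(d['world_from_camera']); r=np.concatenate([s,np.ones(s.shape[:-1]+(1,))],-1)@M[:3,:3].T
    return M[:3,3]+r*((h-M[2,3])/r[...,2:3])
E
python3 - <<'E'
from h import *
for n in('top','scene'):
    d=snap(n,n+'0'); print(n,d['world_from_camera'],d['vfov'],d['k1'])
s=manip.read_state(); print(s); print(manip.hold_point_z)
E
```

```text
top [[-0.038385   -0.97851939  0.20254972  0.29626193]
 [-0.99925276  0.03666912 -0.01221861 -0.04389334]
 [ 0.00452882 -0.20286738 -0.97919575  1.1857218 ]
 [ 0.          0.          0.          1.        ]] 56.715103875421434 -0.11374089702139352
scene [[-8.61541347e-01 -2.11612038e-01  4.61483319e-01 -1.54256888e-01]
 [-5.07687206e-01  3.58286251e-01 -7.83507921e-01  1.13414498e+00]
 [ 4.56579657e-04 -9.09313647e-01 -4.16111143e-01  6.98309275e-01]
 [ 0.00000000e+00  0.00000000e+00  0.00000000e+00  1.00000000e+00]] 44.00420539274335 -0.0382476206862372
{'time_s': 0.1, 'joint_positions': array([ 1.2024043 ,  0.33284026, -0.06469092,  1.46085288,  0.02156927,
        1.34990317, -0.08851991]), 'joint_velocities': array([-0.00097284, -0.00109683, -0.00182129, -0.00292946,  0.00086625,
        0.00068396,  0.00020773]), 'joint_torque': array([ 8.52448065e-04, -6.26740408e+01,  4.88219946e-02, -3.92423236e+01,
        1.62030518e-02,  7.05442711e-03, -9.94315951e-05]), 'position': array([ 0.21180815, -0.58789862,  0.40397771]), 'orientation': array([-3.14028314e+00,  3.15837749e-05,  3.45775926e-01]), 'ft_force': array([-0.16987875,  0.05486056, -0.41411755]), 'moment': array([0.02916365, 0.00485433, 0.0002729 ]), 'finger_force': 0.0, 'gripper_width': 0.08510655839946725}
0.1547
```

View pics/top0.png

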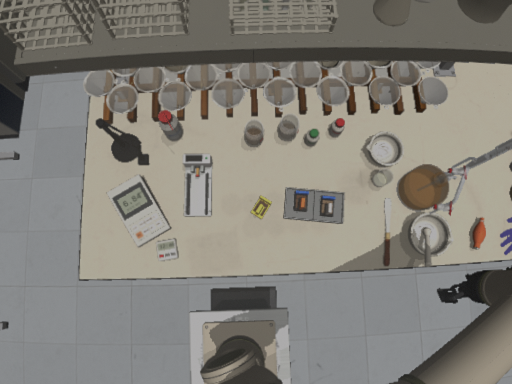

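View pics/scene0.png

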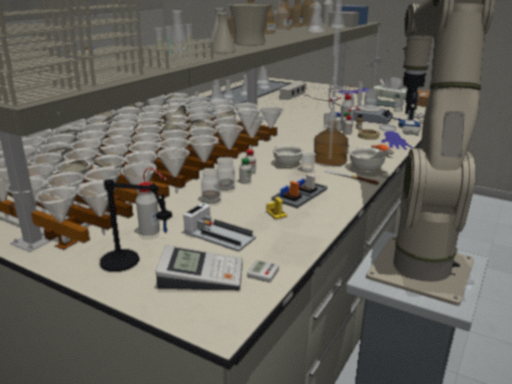

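The top view shows the reader at about (198,185), with the housing up and away from the robot. The tray is at (314,205), with the orange cell in its left compartment at (301,201) and the white one at (327,207). The yellow look-alike is at (261,207). The scene view agrees.

```bash
cat > m.py <<'E'
from h import *
def comp(mask,x0,x1,y0,y1):
    m=np.zeros_like(mask);m[y0:y1,x0:x1]=mask[y0:y1,x0:x1];return m
def show(tag,m,w,P=None):
    p=w[m]; p=p[np.isfinite(p).all(1)]
    if len(p)<3: print(tag,len(p));return
    r=cv2.minAreaRect((p[:,:2]*1000).astype(np.float32))
    print(tag,len(p),'mean',p.mean(0).round(4),'z',np.percentile(p[:,2],[5,50,95]).round(3),'rect',np.round(r[0],1),np.round(r[1],1),round(r[2],1))
E
python3 - <<'E'
from m import *
for tag,o,rd in(('top0',(280,180,350,230),(170,145,220,225)),):
    d=np.load(f'pics/{tag}.npy',allow_pickle=True).item(); w,s=world(d)
    hsv=cv2.cvtColor(d['pixels'],cv2.COLOR_RGB2HSV);H,S,V=cv2.split(hsv)
    a,b,c,e=o
    org=(H<18)&(S>140)&(V>80); blue=(H>100)&(H<130)&(S>120)&(V>50)
    for hh,nm,mk in((.066,'orange',comp(org,a,c,b,e)),(.036,'blueL',comp(blue,a,315,b,e)),(.036,'blueR',comp(blue,315,c,b,e))):
        show(nm,mk,w); show(nm+' plane',mk,plane(d,s,hh))
    a,b,c,e=rd
    z=w[...,2]
    show('bed+rails',comp((z>.006)&(z<.045),a,c,b,e),w)
    show('rails',comp((z>.022)&(z<.04),a,c,b,e)&(V<90),w)
    show('housing',comp((z>.06)&(z<.08),a,c,b,e),w)
    show('tray',comp((z>.006)&(z<.02),280,350,180,230),w)
    im=d['pixels'][:,:,::-1]
    A=cv2.resize(im[180:230,275:350],None,fx=8,fy=8,interpolation=cv2.INTER_CUBIC)
    B=cv2.resize(im[145:225,175:220],None,fx=4.9,fy=5,interpolation=cv2.INTER_CUBIC)
    B=np.hstack([A,cv2.resize(B,(200,400))]);cv2.imwrite('pics/crop.png',B)
E
```

```text
orange 34 mean [ 0.4848 -0.2195  0.0656] z [0.062 0.066 0.069] rect [ 484.9 -219.5] [10.2 26.4] 87.6
orange plane 34 mean [ 0.4848 -0.2195  0.066 ] z [0.066 0.066 0.066] rect [ 484.8 -219.5] [ 9.7 26.3] 86.2
blueL 29 mean [ 0.5239 -0.2246  0.0357] z [0.03  0.036 0.039] rect [ 524.6 -224.9] [39.9  6.9] 81.5
blueL plane 29 mean [ 0.5238 -0.2246  0.036 ] z [0.036 0.036 0.036] rect [ 523.4 -224.8] [39.9  6.8] 87.8
blueR 29 mean [ 0.5029 -0.3101  0.0353] z [0.028 0.036 0.04 ] rect [ 503.3 -310.7] [39.4  6.2] 80.0
blueR plane 29 mean [ 0.5028 -0.3099  0.036 ] z [0.036 0.036 0.036] rect [ 503.2 -310.2] [40.2  6.7] 87.8
bed+rails 1394 mean [0.5472 0.1233 0.0173] z [0.009 0.014 0.037] rect [584.6 135.1] [249.4 166.2] 1.8
rails 190 mean [0.546  0.1267 0.0279] z [0.023 0.028 0.036] rect [555.4 121.5] [ 76.8 178.4] 84.9
housing 277 mean [0.6421 0.1212 0.0686] z [0.064 0.069 0.073] rect [642.9 122.1] [34.9 90.1] 0.9
tray 907 mean [ 0.4823 -0.2626  0.0122] z [0.006 0.013 0.019] rect [ 487.2 -263.4] [222.2 164.8] 88.0
```

View pics/crop.png

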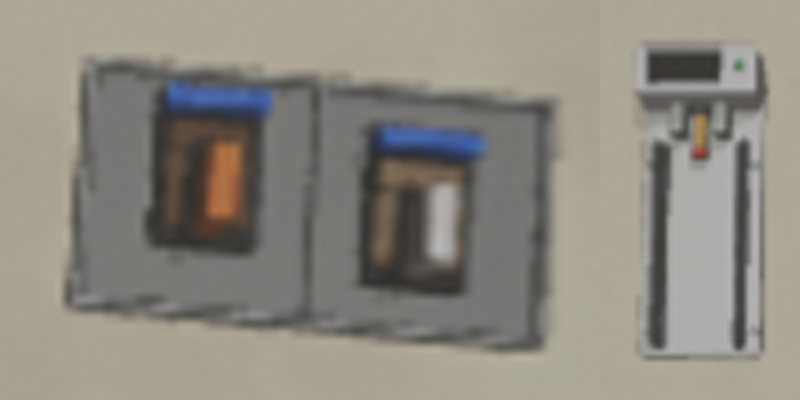

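The crop shows the orange cell turned about -7.5°. The reader axis looks to be at about -3.4°. I'll fit the rails and housing more closely.

```bash
python3 - <<'E'
from m import *
d=np.load('pics/top0.npy',allow_pickle=True).item(); w,s=world(d)
V=d['pixels'].max(-1); z=w[...,2]
for nm,a,c in(('railL',180,192),('railR',202,214)):
    m=comp((V<95),a,c,174,215); p=plane(d,s,.030)[m]; show(nm,m,plane(d,s,.030)); show(nm+' depth',m,w)
    v,uu,x,y=cv2.fitLine((p[:,:2]*1000).astype(np.float32),cv2.DIST_HUBER,0,.01,.01).ravel(); print('deg',np.degrees(np.arctan(uu/v)),x,y, 'x range',np.percentile(p[:,0],[1,99]))
H,S,_=cv2.split(cv2.cvtColor(d['pixels'],cv2.COLOR_RGB2HSV))
m=comp(((H<20)|(H>170))&(S>90)&(V>60),190,206,160,182); show('plunger',m,w); show('plunger pl',m,plane(d,s,.035))
# base outline
m=comp((z>.006)&(V>110),175,220,145,222).astype(np.uint8); 
m=cv2.morphologyEx(m,cv2.MORPH_OPEN,np.ones((3,3))); 
for zz,lo,hi in((.012,.006,.02),(.068,.06,.08)):
    k=(m>0)&(z>lo)&(z<hi); show('lvl',k,plane(d,s,zz))
E
```

```text
railL 124 mean [0.5358 0.1535 0.03  ] z [0.03 0.03 0.03] rect [532.8 153.3] [ 10.6 135.5] 88.2
railL depth 124 mean [0.5369 0.1544 0.0248] z [0.017 0.025 0.031] rect [534.9 154.3] [  9.3 136.9] 88.1
deg -0.5424273 535.65735 153.31068 x range [0.46831038 0.60048613]
railR 86 mean [0.5274 0.0918 0.03  ] z [0.03 0.03 0.03] rect [530.5  93.1] [  6.6 135.3] 89.2
railR depth 86 mean [0.5277 0.092  0.0284] z [0.023 0.029 0.033] rect [532.2  93.1] [  7.9 134.8] 88.9
deg -1.9111218 529.64026 91.945694 x range [0.46557832 0.59804175]
plunger 20 mean [0.6043 0.1208 0.0368] z [0.033 0.036 0.043] rect [605.6 121.8] [ 7.3 27.7] 87.1
plunger pl 20 mean [0.6047 0.121  0.035 ] z [0.035 0.035 0.035] rect [605.  121.9] [ 6.7 27.7] 89.7
lvl 876 mean [0.542  0.1191 0.012 ] z [0.012 0.012 0.012] rect [546.  124.1] [ 92.7 165.8] 88.0
lvl 161 mean [0.6392 0.1153 0.068 ] z [0.068 0.068 0.068] rect [643.8 122. ] [89.9 34.2] 87.7
```

```bash
cat > go.py <<'E'
import sys; from h import *; from scipy.spatial.transform import Rotation as R
t=np.array([float(v) for v in sys.argv[1:5]])  # grasp-point x y z, yaw -> shift from measured tcp
s=manip.read_state(); R0=R.from_euler('xyz',s['orientation']); R1=R.from_euler('xyz',[np.pi,0,t[3]])
tcp=t[:3]-R1.apply([0,0,manip.hold_point_z]); print(s['time_s'],'mm',(R0.inv().apply(tcp-s['position'])*1000).round(1),'rv',(R0.inv()*R1).as_rotvec().round(3),'W',s['gripper_width'],s['ft_force'].round(1))
E
python3 -m creep '[{"x":50,"y":-33,"wz":0.12},{"x":100,"y":-66,"wz":0.24},{"x":150,"y":-100,"wz":0.36},{"x":200,"y":-133,"wz":0.476},{"x":250,"y":-166,"wz":0.476}]' 0
python3 go.py .4848 -.2195 .044 -.13
```

```text
0.1 mm [ 381.7 -253.8  205.6] rv [-0.001  0.     0.476] W 0.08510655839946725 [-0.2  0.1 -0.4]validation failed for argument at $[0]...
```

```bash
python3 -m creep '[{"x":50,"y":-33,"z":0,"wx":0,"wy":0,"wz":0.12},{"x":100,"y":-66,"z":0,"wx":0,"wy":0,"wz":0.24},{"x":150,"y":-100,"z":0,"wx":0,"wy":0,"wz":0.36},{"x":200,"y":-133,"z":0,"wx":0,"wy":0,"wz":0.476},{"x":250,"y":-166,"z":0,"wx":0,"wy":0,"wz":0.476}]' 0
echo; python3 go.py .4848 -.2195 .044 -.13; python3 -m creep --help | head -20
```

```text
time_s: 0.72
position: [0.3916, -0.3453, 0.4046]
orientation: [3.141, 0.0, -0.132]
ft_force: [1.0, 0.2, 0.8]
gripper_width: 0.0856
finger_force: 0.0

0.725 mm [  75.9 -137.   205.8] rv [ 0.     0.    -0.002] W 0.08560672427323816 [1.  0.2 0.8]invalid input: not JSON, or not a number
```

```bash
python3 -m creep '[{"x":25,"y":-45,"z":0,"wx":0,"wy":0,"wz":0},{"x":50,"y":-91,"z":20,"wx":0,"wy":0,"wz":0},{"x":76,"y":-137,"z":50,"wx":0,"wy":0,"wz":0},{"x":76,"y":-137,"z":110,"wx":0,"wy":0,"wz":0},{"x":76,"y":-137,"z":120,"wx":0,"wy":0,"wz":0}]'
echo; python3 go.py .4848 -.2195 .044 -.13
python3 - <<'E'
from m import *
d=snap('scene','scene1'); w,s=world(d)
H,S,V=cv2.split(cv2.cvtColor(d['pixels'],cv2.COLOR_RGB2HSV))
show('org',comp((H<18)&(S>140)&(V>80),280,320,170,210),w); show('blue',comp((H>100)&(H<130)&(S>120)&(V>50),270,300,170,210),w)
cv2.imwrite('pics/c1.png',cv2.resize(d['pixels'][110:230,230:350,::-1],None,fx=5,fy=5))
E
```

```text
time_s: 1.35
position: [0.4826, -0.2205, 0.2812]
orientation: [-3.14, 0.007, -0.129]
ft_force: [-0.8, -0.5, 0.7]
gripper_width: 0.0854
finger_force: 0.0

1.35 mm [ 2.6 -1.1 82.5] rv [-0.002  0.007  0.001] W 0.08538106860501558 [-0.8 -0.5  0.7]
org 96 mean [ 0.4822 -0.2126  0.0399] z [0.02  0.038 0.061] rect [ 483.1 -211.7] [15.5 32.9] 89.5
blue 47 mean [ 0.5064 -0.1908  0.0366] z [0.012 0.023 0.034] rect [203.5 431.1] [  64.1 1576.4] 24.6
```

View pics/c1.png

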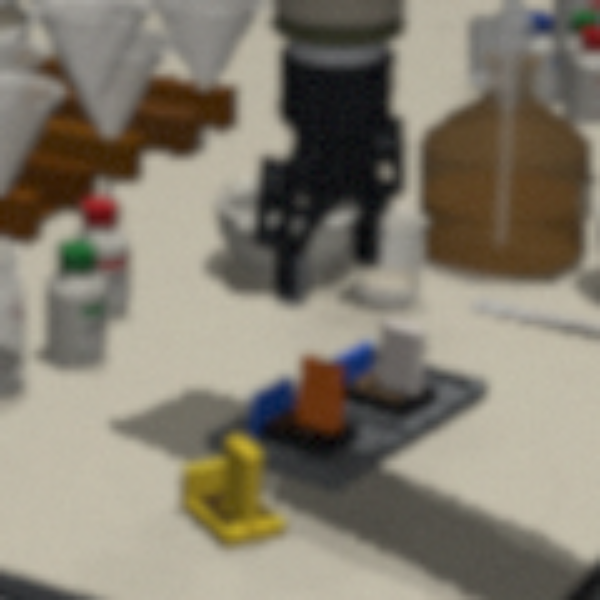

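The scene view shows the open gripper above the tray. The orange tab's near face is at y ≈ -0.2126, which agrees with the top view. Descending now.

```bash
python3 -m creep '[{"x":0,"y":0,"z":40,"wx":0,"wy":0,"wz":0},{"x":0,"y":0,"z":65,"wx":0,"wy":0,"wz":0},{"x":0,"y":0,"z":82,"wx":0,"wy":0,"wz":0},{"x":0,"y":0,"z":82,"wx":0,"wy":0,"wz":0},{"x":0,"y":0,"z":82,"wx":0,"wy":0,"wz":0}]'
echo; python3 go.py .4848 -.2195 .044 -.13
```

```text
time_s: 2.02
position: [0.4845, -0.2216, 0.2042]
orientation: [3.141, -0.002, -0.131]
ft_force: [0.1, -0.2, 0.7]
gripper_width: 0.0856
finger_force: 0.0

2.025 mm [-0.  -2.1  5.5] rv [ 0.001 -0.002 -0.001] W 0.08561642581117722 [ 0.1 -0.2  0.7]
```

```bash
python3 -m creep '[{"x":0,"y":-2,"z":5,"wx":0,"wy":0,"wz":0},{"x":0,"y":-2,"z":5,"wx":0,"wy":0,"wz":0}]'
python3 -m creep '[{"x":0,"y":0,"z":0,"wx":0,"wy":0,"wz":0},{"x":0,"y":0,"z":0,"wx":0,"wy":0,"wz":0},{"x":0,"y":0,"z":0,"wx":0,"wy":0,"wz":0},{"x":0,"y":0,"z":0,"wx":0,"wy":0,"wz":0},{"x":0,"y":0,"z":0,"wx":0,"wy":0,"wz":0}]' 1 60
python3 -m creep '[{"x":0,"y":0,"z":0,"wx":0,"wy":0,"wz":0},{"x":0,"y":0,"z":0,"wx":0,"wy":0,"wz":0},{"x":0,"y":0,"z":0,"wx":0,"wy":0,"wz":0}]'
```

```text
time_s: 2.28
position: [0.4843, -0.2189, 0.1978]
orientation: [3.142, -0.0, -0.13]
ft_force: [-0.3, 0.2, 0.5]
gripper_width: 0.0857
finger_force: 0.0
time_s: 2.9
position: [0.4843, -0.2192, 0.1978]
orientation: [3.141, -0.0, -0.13]
ft_force: [-0.8, -0.2, 0.8]
gripper_width: 0.0113
finger_force: 58.6
time_s: 3.28
position: [0.4843, -0.2192, 0.1978]
orientation: [3.141, -0.0, -0.13]
ft_force: [0.0, -0.1, 2.5]
gripper_width: 0.0113
finger_force: 58.6
```

```bash
python3 -m creep '[{"x":0,"y":0,"z":-15,"wx":0,"wy":0,"wz":0},{"x":0,"y":0,"z":-50,"wx":0,"wy":0,"wz":0},{"x":0,"y":0,"z":-90,"wx":0,"wy":0,"wz":0},{"x":0,"y":0,"z":-120,"wx":0,"wy":0,"wz":0},{"x":0,"y":0,"z":-120,"wx":0,"wy":0,"wz":0}]'
python3 go.py .521 .1238 .152 -.028
```

```text
time_s: 3.9
position: [0.4848, -0.2192, 0.3208]
orientation: [3.14, -0.005, -0.13]
ft_force: [-0.6, -0.0, -1.4]
gripper_width: 0.0112
finger_force: 58.5
3.9 mm [  -8.7 -344.9   13.5] rv [ 0.002 -0.005 -0.102] W 0.011247325212460519 [-0.6 -0.  -1.4]
```

```bash
python3 -m creep '[{"x":-1,"y":-40,"z":0,"wx":0,"wy":0,"wz":-0.02},{"x":-3,"y":-90,"z":0,"wx":0,"wy":0,"wz":-0.04},{"x":-4,"y":-140,"z":0,"wx":0,"wy":0,"wz":-0.06},{"x":-5,"y":-190,"z":0,"wx":0,"wy":0,"wz":-0.08},{"x":-6,"y":-240,"z":0,"wx":0,"wy":0,"wz":-0.102}]'
python3 go.py .521 .1238 .152 -.028
```

```text
time_s: 4.53
position: [0.5089, 0.0211, 0.317]
orientation: [3.141, 0.001, -0.028]
ft_force: [0.4, 0.0, -1.6]
gripper_width: 0.0114
finger_force: 58.5
4.525 mm [   9.2 -103.    10.3] rv [0.    0.001 0.   ] W 0.011362098208475028 [ 0.4  0.  -1.6]
```

```bash
python3 -m creep '[{"x":4,"y":-45,"z":0,"wx":0,"wy":0,"wz":0},{"x":7,"y":-80,"z":0,"wx":0,"wy":0,"wz":0},{"x":9,"y":-103,"z":20,"wx":0,"wy":0,"wz":0},{"x":9,"y":-103,"z":50,"wx":0,"wy":0,"wz":0},{"x":9,"y":-103,"z":50,"wx":0,"wy":0,"wz":0}]'
python3 go.py .521 .1238 .052 -.028
python3 - <<'E'
from m import *
d=snap('top','top2'); w,s=world(d)
H,S,V=cv2.split(cv2.cvtColor(d['pixels'],cv2.COLOR_RGB2HSV))
m=comp((H>100)&(H<130)&(S>120)&(V>50),175,220,150,220); show('blue',m,w)
A=cv2.resize(d['pixels'][145:225,165:235,::-1],None,fx=6,fy=6,interpolation=cv2.INTER_CUBIC)
d=snap('scene','scene2'); B=cv2.resize(d['pixels'][170:270,170:270,::-1],(380,480),interpolation=cv2.INTER_CUBIC)
A=A[:480,:420];cv2.imwrite('pics/c2.png',np.hstack([A,B]))
w,s=world(d);H,S,V=cv2.split(cv2.cvtColor(d['pixels'],cv2.COLOR_RGB2HSV))
show('blue sc',comp((H>100)&(H<130)&(S>120)&(V>50),190,260,170,250),w);show('org sc',comp((H<18)&(S>140)&(V>80),190,260,170,250),w)
E
```

```text
time_s: 5.15
position: [0.5201, 0.122, 0.2652]
orientation: [3.141, 0.005, -0.028]
ft_force: [0.6, -0.7, -0.1]
gripper_width: 0.0114
finger_force: 58.6
5.15 mm [ 1.2 -1.9 58.5] rv [0.001 0.005 0.   ] W 0.011359839352056865 [ 0.6 -0.7 -0.1]
blue 0
blue sc 74 mean [0.5568 0.1244 0.0935] z [0.083 0.094 0.104] rect [556.4 122.3] [47.2  6. ] 88.8
org sc 49 mean [0.5122 0.148  0.106 ] z [0.032 0.102 0.133] rect [193.4 604.3] [  83.3 1264.7] 37.0
```

View pics/c2.png

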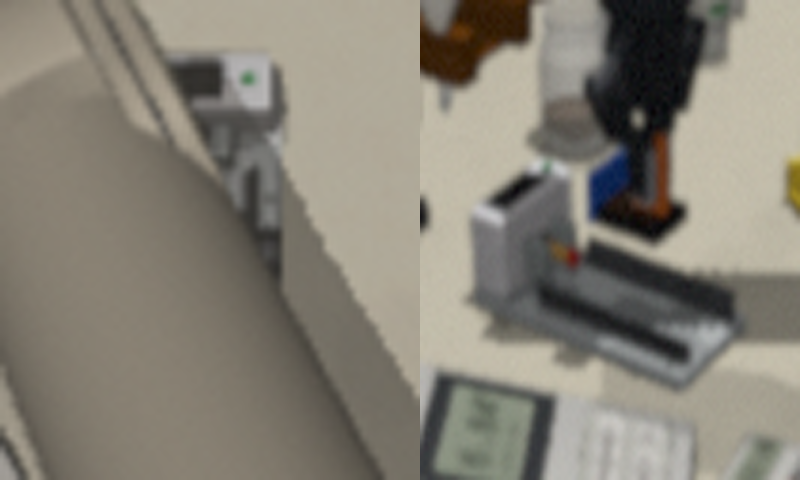

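The scene view shows the cell hanging level over the bed, with its blue plate toward the plunger. The arm hides most of the top view. I'll cross-check the rails from the first scene image and lower to just above them.

```bash
python3 -m creep '[{"x":1,"y":-2,"z":15,"wx":0,"wy":0,"wz":0},{"x":1,"y":-2,"z":30,"wx":0,"wy":0,"wz":0},{"x":1,"y":-2,"z":30,"wx":0,"wy":0,"wz":0}]'
python3 go.py .521 .1238 .052 -.028
python3 - <<'E'
from m import *
d=np.load('pics/scene0.npy',allow_pickle=True).item(); w,s=world(d); V=d['pixels'].max(-1)
m=comp((V<75)&(w[...,2]>.027)&(w[...,2]<.034),180,260,200,260)
p=w[m]
for nm,a,b in(('L',.14,.175),('R',.07,.11)):
    q=p[(p[:,1]>a)&(p[:,1]<b)&(p[:,0]>.45)&(p[:,0]<.62)]
    if len(q)>5:
        v,u,x,y=cv2.fitLine((q[:,:2]*1000).astype(np.float32),cv2.DIST_HUBER,0,.01,.01).ravel();print(nm,len(q),np.degrees(np.arctan(u/v)),x,y,np.percentile(q[:,1],[5,95]),np.percentile(q[:,0],[5,95]))
E
```

```text
time_s: 5.62
position: [0.5218, 0.124, 0.2362]
orientation: [3.141, 0.002, -0.028]
ft_force: [-0.0, 0.6, -0.7]
gripper_width: 0.0114
finger_force: 58.6
5.625 mm [-0.7  0.2 29.5] rv [ 0.001  0.002 -0.   ] W 0.011429018431032082 [-0.   0.6 -0.7]
L 10 -13.6988325 577.9071 157.18848 [0.14439936 0.16561594] [0.52604087 0.61879846]
```

```bash
python3 -m creep '[{"x":0,"y":0,"z":7,"wx":0,"wy":0,"wz":0},{"x":0,"y":0,"z":13,"wx":0,"wy":0,"wz":0},{"x":0,"y":0,"z":13,"wx":0,"wy":0,"wz":0}]'
python3 -m creep '[{"x":0,"y":0,"z":5,"wx":0,"wy":0,"wz":0},{"x":0,"y":0,"z":9,"wx":0,"wy":0,"wz":0},{"x":0,"y":0,"z":9,"wx":0,"wy":0,"wz":0}]'
python3 go.py .521 .1238 .052 -.028
```

```text
time_s: 6.0
position: [0.5222, 0.1242, 0.2242]
orientation: [3.141, 0.001, -0.028]
ft_force: [-0.1, 0.9, -1.0]
gripper_width: 0.0112
finger_force: 58.6
time_s: 6.38
position: [0.5222, 0.1242, 0.2153]
orientation: [3.141, 0.001, -0.028]
ft_force: [-0.5, -1.0, -1.4]
gripper_width: 0.0111
finger_force: 58.6
6.375 mm [-1.2  0.4  8.6] rv [ 0.     0.001 -0.   ] W 0.011118377911980715 [-0.5 -1.  -1.4]
```

```bash
python3 -m creep '[{"x":0,"y":0,"z":4,"wx":0,"wy":0,"wz":0},{"x":0,"y":0,"z":7,"wx":0,"wy":0,"wz":0},{"x":0,"y":0,"z":7,"wx":0,"wy":0,"wz":0}]'
python3 -m creep '[{"x":0,"y":0,"z":1.5,"wx":0,"wy":0,"wz":0},{"x":0,"y":0,"z":2.5,"wx":0,"wy":0,"wz":0},{"x":0,"y":0,"z":2.5,"wx":0,"wy":0,"wz":0}]'
```

```text
time_s: 6.75
position: [0.5223, 0.1242, 0.2084]
orientation: [3.141, 0.0, -0.028]
ft_force: [-0.3, -0.1, -1.5]
gripper_width: 0.0113
finger_force: 58.6
time_s: 7.12
position: [0.5223, 0.1243, 0.2061]
orientation: [3.142, 0.0, -0.028]
ft_force: [0.4, 0.4, -1.4]
gripper_width: 0.0115
finger_force: 58.6
```

```bash
python3 - <<'E'
from m import *
d=snap('scene','scene3'); B=cv2.resize(d['pixels'][185:265,175:275,::-1],(750,600),interpolation=cv2.INTER_CUBIC)
cv2.imwrite('pics/c3.png',B)
E
```

```text
(no output)
```

View pics/c3.png

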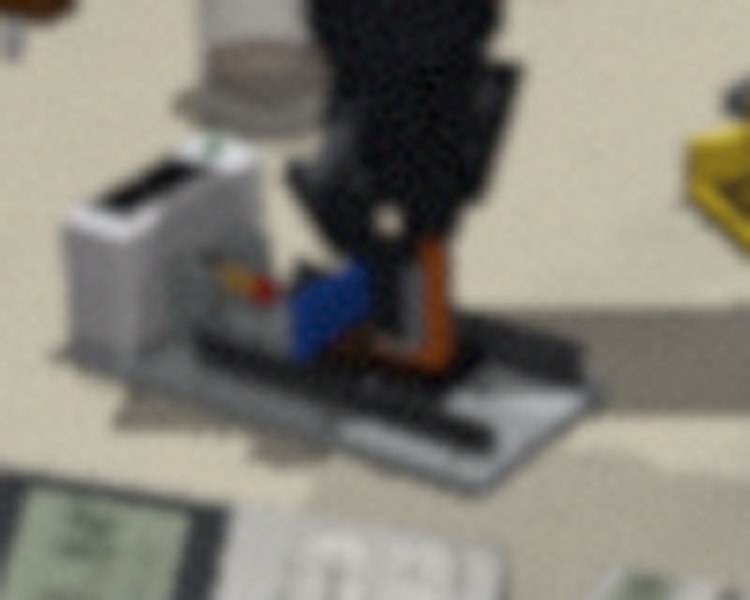

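The view shows the cell between the rails, with its blue plate short of the red tip (262,290) and the plunger free. I'll lower the last bit to touch the floor.

```bash
python3 -m creep '[{"x":0,"y":0,"z":1,"wx":0,"wy":0,"wz":0},{"x":0,"y":0,"z":1,"wx":0,"wy":0,"wz":0},{"x":0,"y":0,"z":1,"wx":0,"wy":0,"wz":0}]'
```

```text
time_s: 7.55
position: [0.5224, 0.1243, 0.2058]
orientation: [3.141, -0.0, -0.028]
ft_force: [-3.0, -1.1, 6.7]
gripper_width: 0.0115
finger_force: 59.7
```

```bash
python3 -m creep '[{"x":4,"y":0,"z":-0.3,"wx":0,"wy":0,"wz":0},{"x":8,"y":0,"z":-0.3,"wx":0,"wy":0,"wz":0},{"x":12,"y":0,"z":-0.3,"wx":0,"wy":0,"wz":0},{"x":16,"y":0,"z":-0.3,"wx":0,"wy":0,"wz":0},{"x":16,"y":0,"z":-0.3,"wx":0,"wy":0,"wz":0}]'
python3 -m creep '[{"x":3,"y":0,"z":0,"wx":0,"wy":0,"wz":0},{"x":6,"y":0,"z":0,"wx":0,"wy":0,"wz":0},{"x":9,"y":0,"z":0,"wx":0,"wy":0,"wz":0},{"x":12,"y":0,"z":0,"wx":0,"wy":0,"wz":0},{"x":12,"y":0,"z":0,"wx":0,"wy":0,"wz":0}]'
```

```text
time_s: 8.18
position: [0.5388, 0.124, 0.2058]
orientation: [-3.141, -0.001, -0.028]
ft_force: [-0.9, -0.1, 5.2]
gripper_width: 0.0115
finger_force: 59.4
time_s: 8.8
position: [0.5496, 0.1239, 0.2058]
orientation: [3.141, 0.002, -0.028]
ft_force: [-10.7, -0.2, 14.0]
gripper_width: 0.0113
finger_force: 60.7
```

```bash
python3 -m creep '[{"x":2,"y":0,"z":-0.4,"wx":0,"wy":0,"wz":0},{"x":4,"y":0,"z":-0.4,"wx":0,"wy":0,"wz":0},{"x":6,"y":0,"z":-0.4,"wx":0,"wy":0,"wz":0},{"x":6,"y":0,"z":-0.4,"wx":0,"wy":0,"wz":0}]'
python3 -m creep '[{"x":1,"y":0,"z":0,"wx":0,"wy":0,"wz":0},{"x":2,"y":0,"z":0,"wx":0,"wy":0,"wz":0},{"x":2,"y":0,"z":0,"wx":0,"wy":0,"wz":0}]'
```

```text
time_s: 9.3
position: [0.5552, 0.1238, 0.2059]
orientation: [3.141, 0.003, -0.028]
ft_force: [-11.6, 0.1, 11.4]
gripper_width: 0.011
finger_force: 60.6
time_s: 9.68
position: [0.557, 0.1237, 0.2059]
orientation: [3.141, 0.004, -0.028]
ft_force: [-14.0, -0.7, 13.9]
gripper_width: 0.0112
finger_force: 60.9
```

```bash
for i in 1; do python3 -m creep '[{"x":1,"y":0,"z":-0.2,"wx":0,"wy":0,"wz":0},{"x":1,"y":0,"z":-0.2,"wx":0,"wy":0,"wz":0}]'; done
python3 -m creep '[{"x":1,"y":0,"z":-0.2,"wx":0,"wy":0,"wz":0},{"x":1,"y":0,"z":-0.2,"wx":0,"wy":0,"wz":0}]'
python3 -m creep '[{"x":1,"y":0,"z":0,"wx":0,"wy":0,"wz":0},{"x":1,"y":0,"z":0,"wx":0,"wy":0,"wz":0}]'
```

```text
time_s: 9.93
position: [0.558, 0.1237, 0.2059]
orientation: [3.141, 0.004, -0.027]
ft_force: [-12.7, 0.1, 10.9]
gripper_width: 0.0115
finger_force: 60.6
time_s: 10.18
position: [0.5589, 0.1236, 0.2059]
orientation: [3.141, 0.004, -0.027]
ft_force: [-10.9, 1.0, 9.7]
gripper_width: 0.0115
finger_force: 60.3
time_s: 10.42
position: [0.5598, 0.1237, 0.206]
orientation: [3.141, 0.004, -0.027]
ft_force: [-12.9, -1.0, 10.6]
gripper_width: 0.011
finger_force: 60.4
```

```bash
python3 -m creep '[{"x":1,"y":0,"z":0,"wx":0,"wy":0,"wz":0},{"x":1,"y":0,"z":0,"wx":0,"wy":0,"wz":0}]'
python3 -m creep '[{"x":1,"y":0,"z":0,"wx":0,"wy":0,"wz":0},{"x":1,"y":0,"z":0,"wx":0,"wy":0,"wz":0}]'
```

```text
time_s: 10.68
position: [0.5608, 0.1236, 0.206]
orientation: [3.141, 0.005, -0.027]
ft_force: [-14.4, -1.1, 10.7]
gripper_width: 0.011
finger_force: 60.5
time_s: 10.92
position: [0.5618, 0.1236, 0.206]
orientation: [3.141, 0.005, -0.027]
ft_force: [-13.3, -0.4, 11.0]
gripper_width: 0.0113
finger_force: 60.5
```

```bash
python3 -m creep '[{"x":0.8,"y":0,"z":0,"wx":0,"wy":0,"wz":0},{"x":0.8,"y":0,"z":0,"wx":0,"wy":0,"wz":0}]'
python3 -m creep '[{"x":0.8,"y":0,"z":0,"wx":0,"wy":0,"wz":0},{"x":0.8,"y":0,"z":0,"wx":0,"wy":0,"wz":0}]'
```

```text
time_s: 11.18
position: [0.5621, 0.1237, 0.206]
orientation: [3.14, 0.006, -0.027]
ft_force: [-17.5, -1.0, 15.0]
gripper_width: 0.0115
finger_force: 61.1
time_s: 11.42
position: [0.5624, 0.1238, 0.206]
orientation: [3.14, 0.008, -0.027]
ft_force: [-22.6, -1.5, 19.3]
gripper_width: 0.0111
finger_force: 61.8
```

The arm has stalled at x ≈ 0.562 with the force rising, so the blue plate is on the posts. I'll hold there and look before handing in.

```bash
python3 -m creep '[{"x":0.2,"y":0,"z":-0.2,"wx":0,"wy":0,"wz":0},{"x":0.2,"y":0,"z":-0.2,"wx":0,"wy":0,"wz":0},{"x":0.2,"y":0,"z":-0.2,"wx":0,"wy":0,"wz":0},{"x":0.2,"y":0,"z":-0.2,"wx":0,"wy":0,"wz":0}]'
python3 - <<'E'
from m import *
d=snap('scene','scene4'); B=cv2.resize(d['pixels'][185:265,175:275,::-1],(750,600),interpolation=cv2.INTER_CUBIC)
cv2.imwrite('pics/c4.png',B)
E
```

```text
time_s: 11.92
position: [0.5624, 0.1238, 0.206]
orientation: [3.14, 0.008, -0.027]
ft_force: [-22.7, -1.3, 18.6]
gripper_width: 0.0112
finger_force: 61.5
```

View pics/c4.png

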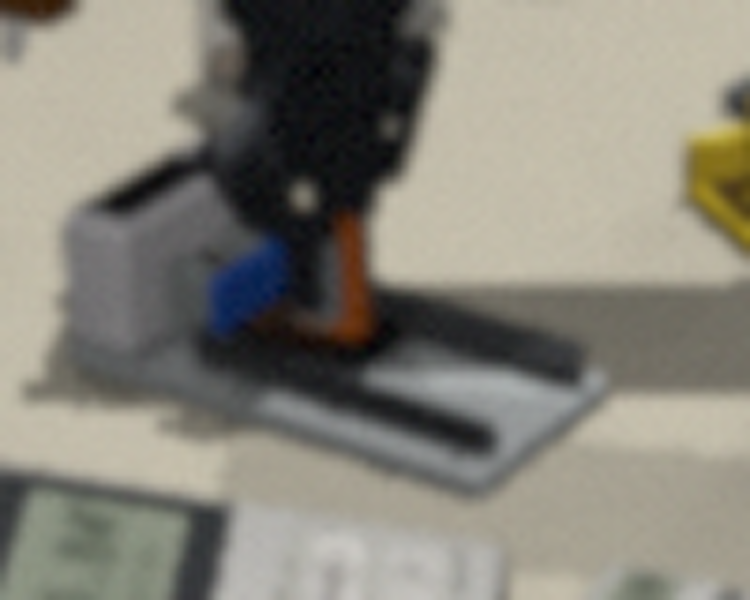

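The blue plate (245,285) now sits against the posts at the housing and the red tip is hidden behind it. The cell is flat between the rails and the force is steady.

```bash
python3 -c "from bench import manip; print(manip.hand_in())"
```

```text
the job is handed in; nothing more can be done
None
```

I laid the orange-tabbed cell in the reader bed, slid it home against the stop posts, and handed the job in at about 12 s still gripped and pressed there, with a steady wrist force of about 23 N along the push; the hand-in gave no verdict.

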